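# Click a fresh anti-scale cartridge into the steam station

### The job

Take the fresh anti-scale cartridge (green cap) from the tray and push it down into the blue-rimmed dock of the steam station, past the sprung side ball, until it clicks and is held fully home. Push gently: the seat inside the dock is fragile and lies at a different depth in every station, so go by feel, then let go. Leave the spent cartridge, the bottle and the brush where they are.

Things in the scene. Friction and masses are not known exactly. Their poses are not given: they have to be found in the camera images.
- fresh_mid (a point): Centre (60 mm above its foot) of the loose, upright fresh cartridge: 40 mm along x, 24 mm along y, 120 mm tall, white with green cap, 0.12 to 0.2 kg. Both broad (y) faces have a 4 mm deep groove 26 to 37 mm above the foot; fits the dock either way round. Grip across the 24 mm, with the fingertips at least 68 mm above the foot to clear the dock.
- spent_mid (a point): Centre (60 mm above its foot) of the spent cartridge: same shape and size, but yellow with a black cap; it stands in the other place in the tray, about 130 mm away. Not to be disturbed.
- station: Fixed steam station, a white box 260 mm along x, 340 mm along y, top 110 mm above the table; origin at the centre of its underside. A blue iron rests on its +y half, up to 215 mm above the table; it spans local y 20 to 150 mm. The blue-rimmed dock is near its -y end.
- dock_mouth (a point): Centre of the dock's mouth, top of the blue rim, 118 mm above the table; axes as the station's. A funnel 8 mm deep narrows from 51 x 35 mm to a channel 42.4 (x) by 26 mm (y). The seat carries the foot at home: a rubber pad (8 N/mm, 2 mm travel, then rigid) 36 to 62 mm below the mouth, different in each station, not measured. It breaks above 25 N.
- ball (a joint): Sprung 14 mm steel ball, 4.2 mm into the channel from its -y wall, 31.5 mm above the seat. Value: how far pushed back (m): 0 fully out (empty, or clicked home), 0.002 to 0.004 as the cartridge passes. Met about 34 mm before home; the push first rises to about 4 to 8 N, stays low, drops as the ball snaps into the groove (click) and rises again on the pad.
- tray: Fixed grey tray, 200 mm along x by 260 mm along y, rim 12 mm high, floor 4 mm thick; origin at the centre of its underside. The two cartridges stand in it.
- bottle: Loose blue bottle with red cap, 60 mm in diameter, 170 mm tall, standing; origin at its underside. Not to be disturbed.
- brush: Loose wooden spotting brush, 200 mm long along its x, 45 mm wide, 30 mm high; origin under its middle. Not to be disturbed.

How it is judged:
On the way:
1. the fresh cartridge's foot is in the dock's mouth, upright, not yet home (z of fresh_mid in the frame of dock_mouth below 0.05 m and horizontal distance between fresh_mid and dock_mouth below 0.006 m and angle between fresh_mid's own z axis and vertical below 0.12 rad), for 0.1 s.
At the end, for the whole second after the job is handed in: Fresh cartridge released in the dock, upright within 0.1 rad, within 5 mm of its axis, centre under 26.5 mm above the mouth, ball sprung back into the groove (under 1.3 mm pushed back); spent cartridge, bottle and brush within 30 mm of their starts (z of fresh_mid in the frame of dock_mouth below 0.0265 m and horizontal distance between fresh_mid and dock_mouth below 0.005 m and value of joint ball below 0.0013 m and angle between fresh_mid's own z axis and vertical below 0.1 rad and distance of each of spent_mid, bottle, brush from where it was at the start of the episode below 0.03 m); the robot touches nothing.
It fails at once if the cartridge is pushed on the dock, its ball or its seat with more than 25 N (contact force between fresh and station above 25 N).
It fails at once if the spent cartridge is shoved or tipped (distance of spent_mid from where it was at the start of the episode above 0.03 m or angle between spent_mid's own z axis and vertical above 0.4 rad).
It fails at once if the bottle or the brush is moved (distance of any of bottle, brush from where it was at the start of the episode above 0.03 m).
It also fails if it takes over 46 s, if anything falls off the work surface, if the arm or the gripper's body presses on something with over 40 N, if the wrist force passes 120 N, or if a joint passes its speed limit or range.

### The arm

A 6-joint arm with a two-finger parallel gripper is mounted at the origin on the work surface. World frame = base frame: x ahead of the robot, y to its left, z up, the work surface at z = 0. Lengths are in m, angles in rad, forces in N, time in s.
With the tool pointing down it reaches from about 0.425 to 0.95 m from the base axis. Payload 3.5 kg.
Tool frame: the origin (TCP) lies at the very end of the fingers, on their centre line; the grasp point (between the pads) lies 19 mm behind it; x points along the fingers, z is the direction in which the jaws open and shut, and the axes are right-handed (so a half turn about x gives the same grasp; the last joint's range is limited). The gripper opens to 85 mm and grips with 20 to 120 N. Pads are 22 mm wide; open, the fingers measure 114 mm over their backs; the gripper's body (76 mm by 85 mm) begins 54 mm behind the grasp point. The pads swing forward as they close: fully open they stand 13 mm farther back than shut.
Start: joints at [-1.287, 0.286, 1.577, -0, 1.279, -0.15], TCP at [0.284, -0.612, 0.231] pointing down, gripper open.
Joint ranges: [-2.77, 2.77], [-0.9, 2.22], [0.21, 2.48], [-1.53, 4.67], [0.24, 2.81], [-2.84, 2.84]. Speed limits (rad/s): [2.79, 2.79, 3.14, 3.14, 3.14, 3.14].

### API

Orientations are given as a unit quaternion [x, y, z, w].
In Python, from plant import ctrl, cams gives the robot as it stands.
- The arm moves only by the tool play_rows, never from a script. Its argument "rows" is a list of rows, each a list of 3 entries, a list of its own where there are three numbers: the opening in per cent of the stroke, from 0 (shut) to 100 (fully open), then the shift along the tool's x, y, z in units of 0.3 m (1.0 is 0.3 m), then the turn, a rotation vector about the tool's x, y, z in units of pi/2 rad (1.0 is pi/2 rad). A call has 1 to 10 rows; each row is the pose to reach, as a shift and turn from the pose commanded when the call began, along the tool's axes at that moment; what a row does not reach only later rows make up. A row lasts 1/12 s, in which the tool goes at most 41.7 mm and 7.16 degrees, less where a joint would pass 70% of its speed; a pose out of reach is approached as far as the arm can. A call with a number of a shift or a turn outside -1 to 1 is refused whole. A call with a gripper value outside its range is refused whole. The fingers move at their own pace and stop on an object; "force" is the grip in N (left out, the last holds). Time passes only in rows, so rows that repeat a pose let the fingers close. It gives the time, the measured TCP pose, the force and the opening at its end, in the units of the state.
- ctrl.get_state(): the state, without advancing time (a new reading comes with each control period).
- cams.read_camera(name): name is "side" or "top" or "wrist"; returns a dict with "color" (480x640x3 uint8, red, green, blue), "fx", "fy", "cx", "cy" (pixels), "k1" (the pictures are not rectified: a ray, as slopes to the right and down, at radius r is drawn at 1 + k1 r^2 times it, then the intrinsics apply), "view" (4x4, takes a point from world to camera coordinates). Camera axes: x right, y down, z forward; pixel columns grow to the right and rows downward; lengths in m; the calibration is good to about 2 mm. A picture is of the moment at which its call begins. There is no depth.
- ctrl.sign_off(): hands the job in, once; it reports no verdict.
The state is a dict: "time": time; "qpos": joint angles; "dq": joint speeds; "joint_efforts": joint torques, N m; "eef_pos": TCP position; "tcp_rot": TCP orientation; "contact_force": force on the tool from outside, world axes, zero at the start; "wrist_torque": the same for the moment, N m; "opening": opening from 0.0 (shut) to 1.0 (fully open).
Only numpy, scipy, OpenCV 4.12 (cv2) and the standard library are available. Lean on these libraries where they do the work, as an engineer would, in place of code of your own. Each camera call takes 0.05 s, during which the arm holds its last target. There are 200 camera calls.

## Working session

There is one attempt and no reset: what is moved stays moved. The work goes in short steps, Python scripts to look and compute and a tool call to move; the robot and the scene stay as the last step left them, time stands still between calls to the robot, and variables do not carry over. Pictures are saved under pics/ and viewed, about 8 in all and at most 12, crops included, and the job is handed in when it is done.

Besides the shell and the picture viewer there is one more tool, called after ">>>" as a command line: name --argument value ..., lists and objects as JSON in quotes. play_rows: Moves the arm, as the interface text tells. Shifts and turns lie within -1 to 1; 1 stands for 0.3 m of shift or pi/2 rad of turn. Its arguments: {"type":"object","properties":{"rows":{"type":"array"},"force":{"type":"number"}},"required":["rows"]}

```bash
mkdir -p pics; ls
cat > h.py <<'E'
import numpy as np, cv2
from plant import ctrl, cams
def ray(c,u,v):
    # returns origin, dir in world
    xd=(u-c['cx'])/c['fx']; yd=(v-c['cy'])/c['fy']
    x,y=xd,yd
    for _ in range(20):
        s=1+c['k1']*(x*x+y*y); x,y=xd/s,yd/s
    V=np.array(c['view']); R=V[:3,:3]; o=-R.T@V[:3,3]
    return o,R.T@np.array([x,y,1.])
def onz(c,u,v,z):
    o,d=ray(c,u,v); return o+d*(z-o[2])/d[2]
def proj(c,p):
    V=np.array(c['view']); q=V[:3,:3]@np.array(p)+V[:3,3]; x,y=q[0]/q[2],q[1]/q[2]; s=1+c['k1']*(x*x+y*y)
    return c['fx']*x*s+c['cx'], c['fy']*y*s+c['cy']
E
python3 - <<'E'
from h import *
s=ctrl.get_state(); print(s)
for n in ['top','side']:
    c=cams.read_camera(n); cv2.imwrite(f'pics/{n}0.png',c['color'][:,:,::-1]); print(n,c['fx'],c['k1'],np.round(c['view'],3).tolist())
    import pickle; pickle.dump(c,open(f'{n}0.pkl','wb'))
E
```

```text
pics
{'time': 0.0, 'qpos': array([-1.28698003e+00,  2.87197796e-01,  1.57819308e+00,  1.97556837e-05,
        1.27858293e+00, -1.49973480e-01]), 'dq': array([-0.00011934, -0.0008073 ,  0.00166316,  0.00052837, -0.00051926,
        0.00062989]), 'joint_efforts': array([-1.23499649e-04, -4.05989277e+01, -2.92621619e+01, -2.17587944e-04,
        5.89589225e-03, -1.06478719e-06]), 'eef_pos': array([ 0.28357171, -0.61181904,  0.22991705]), 'tcp_rot': array([ 0.38124665,  0.59651219, -0.38012828,  0.59525347]), 'contact_force': array([-0.61880181, -0.38182523, -0.13653341]), 'wrist_torque': array([-0.04113503, -0.01961022,  0.01095329]), 'opening': 0.9990551920741048}
top 507.7600197860985 0.02937735375716063 [[0.021, -1.0, 0.022, -0.034], [-0.999, -0.022, -0.048, 0.565], [0.049, -0.021, -0.999, 1.043], [0.0, 0.0, 0.0, 1.0]]
side 491.77038486344975 0.04467397133808557 [[-0.857, -0.516, -0.003, 0.481], [-0.384, 0.641, -0.664, 0.273], [0.344, -0.568, -0.747, 0.617], [0.0, 0.0, 0.0, 1.0]]
```

View pics/top0.png

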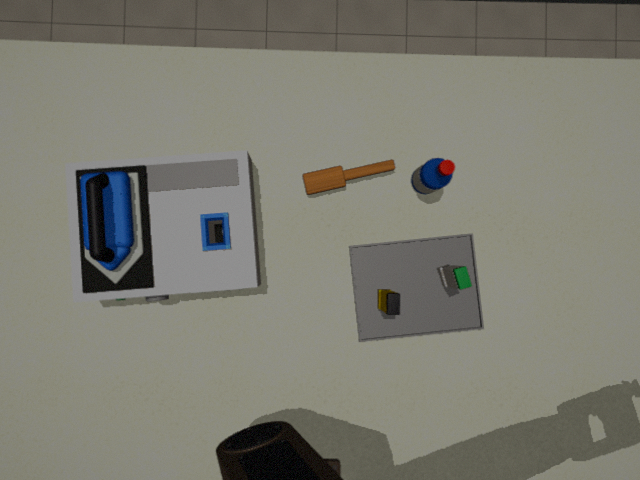

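View pics/side0.png

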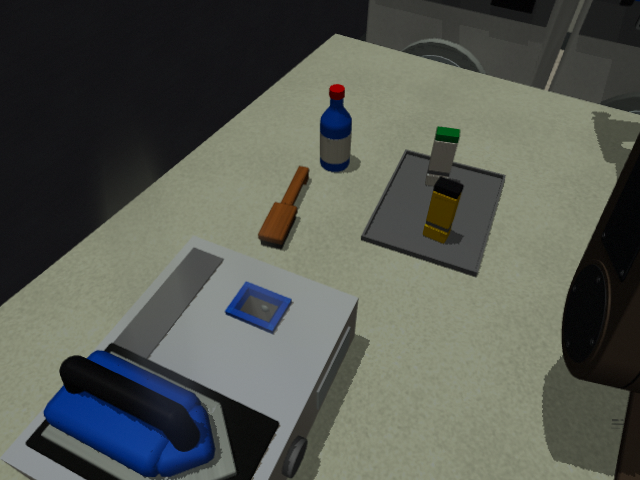

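The top view shows the green cap at about (462,278), the dock rim at (216,232), the spent black cap at (392,303), the bottle at (440,170) and the brush at (350,178). The side view shows the same items, with the fresh cartridge upright at (445,155).

```bash
cat >> h.py <<'E'
def mask(c,kind,win):
    h=cv2.cvtColor(c['color'],cv2.COLOR_RGB2HSV); lo,hi={'g':((45,100,50),(80,255,255)),'b':((100,120,60),(130,255,255))}[kind]
    m=cv2.inRange(h,lo,hi); w=np.zeros_like(m); x0,y0,x1,y1=win; w[y0:y1,x0:x1]=m[y0:y1,x0:x1]; return w
def rect(c,m,z):
    k=max(cv2.findContours(m,cv2.RETR_EXTERNAL,cv2.CHAIN_APPROX_NONE)[0],key=cv2.contourArea)
    P=np.array([onz(c,u,v,z)[:2] for u,v in k[:,0,:]]).astype(np.float32)*1000
    r=cv2.minAreaRect(P); return np.round(cv2.boxPoints(r)), np.round(r[0],1),np.round(r[1],1),round(r[2],1)
E
python3 - <<'E'
from h import *; import pickle
t,s=[pickle.load(open(f'{n}0.pkl','rb')) for n in('top','side')]
for c,k,w,z in[(t,'g',(430,250,500,310),.124),(t,'b',(190,200,245,260),.118),(s,'g',(420,110,480,150),.124),(s,'b',(215,270,300,340),.118)]:
    print(k,*rect(c,mask(c,k,w),z)[1:])
# station / tray orientation from station edges (top face corners), iron etc.
for u,v in [(249,152),(258,287)]: print('station -y edge',onz(t,u,v,.11))
for u,v in [(349,246),(472,235),(482,328),(359,340)]: print('tray',onz(t,u,v,.012))
print('spent',onz(t,392,303,.124),'bottle',onz(t,447,167,.17))
from scipy.spatial.transform import Rotation as R
S=ctrl.get_state(); print(R.from_quat(S['tcp_rot']).as_matrix().round(3))
E
```

```text
g [ 477.3 -305.7] [39.1 23.8] 17.5
b [553.5 157.1] [67.3 51.4] 5.7
g [ 475.6 -305.7] [38.9 24.1] 16.5
b [551.1 158.3] [69.2 54.5] 5.9
station -y edge [0.7055785  0.09870029 0.11      ]
station -y edge [0.45061327 0.07496259 0.11      ]
tray [ 0.53299361 -0.10448326  0.012     ]
tray [ 0.56170793 -0.36174079  0.012     ]
tray [ 0.36927695 -0.38326327  0.012     ]
tray [ 0.33947508 -0.1284805   0.012     ]
spent [ 0.42701813 -0.17514195  0.124     ] bottle [ 0.67544783 -0.26200487  0.17      ]
[[-0.001  0.907  0.42 ]
 [ 0.002  0.42  -0.907]
 [-1.     0.    -0.002]]
```

>>> play_rows --rows '[[100, [0, 0.1, -0.065], [0.02, 0, 0]], [100, [0, 0.22, -0.145], [0.04, 0, 0]], [100, [0, 0.33, -0.22], [0.06, 0, 0]], [100, [0, 0.44, -0.29], [0.087, 0, 0]], [100, [0, 0.55, -0.36], [0.087, 0, 0]], [100, [0, 0.66, -0.43], [0.087, 0, 0]], [100, [0, 0.77, -0.5], [0.087, 0, 0]], [100, [0, 0.87, -0.57], [0.087, 0, 0]], [100, [0, 0.93, -0.61], [0.087, 0, 0]], [100, [0, 0.95, -0.62], [0.087, 0, 0]]]' --force 40

```text
time: 0.93
eef_pos: [0.4653, -0.3205, 0.2308]
tcp_rot: [0.42, 0.57, -0.419, 0.569]
contact_force: [0.1, -0.2, -0.1]
opening: 1.003
```

```bash
cat >> h.py <<'E'
from scipy.spatial.transform import Rotation as R
def st():
    S=ctrl.get_state(); print('t',round(S['time'],2),'p',S['eef_pos'].round(4),'F',S['contact_force'].round(2),'op',round(S['opening'],3)); M=R.from_quat(S['tcp_rot']).as_matrix(); print(M.round(4).tolist()); return S['eef_pos'],M
def togo(p,yaw):  # p target, yaw deg of tool z in world
    q,M=st(); print('shift units',(M.T@(np.array(p)-q)/.3).round(4)); z=np.degrees(np.arctan2(M[1,2],M[0,2])); print('turn x units',round(-(yaw-z)/90,4),'zyaw',round(z,2))
E
python3 - <<'E'
from h import *
togo((.4765,-.3057,.23),-73)
c=cams.read_camera('wrist'); cv2.imwrite('pics/w1.png',c['color'][:,:,::-1])
print(rect(c,mask(c,'g',(0,0,640,480)),.124)[1:])
c=cams.read_camera('top');print(rect(c,mask(c,'g',(0,0,640,480)),.124)[1:])
E
```

```text
t 0.93 p [ 0.4653 -0.3205  0.2308] F [ 0.14 -0.2  -0.07] op 1.003
[[-0.0003, 0.955, 0.2965], [0.0016, 0.2965, -0.955], [-1.0, 0.0002, -0.0016]]
shift units [ 0.0028  0.0502 -0.036 ]
turn x units 0.0027 zyaw -72.75
(array([ 475.7, -308.4]), array([39.4, 22.8]), 17.4)
(array([ 477.5, -305.6]), array([39.7, 24.3]), 18.9)
```

View pics/w1.png

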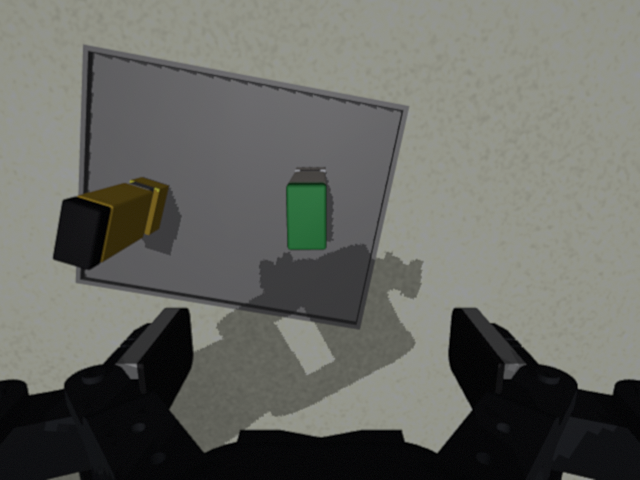

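The wrist view shows the green cap at (306,216), square to the jaws. The spent cartridge stands well to the left at (110,225). Next I line up, go down and close.

>>> play_rows --rows '[[100, [0, 0.03, -0.02], [0, 0, 0]], [100, [0.02, 0.049, -0.034], [0, 0, 0]], [100, [0.12, 0.049, -0.034], [0, 0, 0]], [100, [0.23, 0.049, -0.034], [0, 0, 0]], [100, [0.34, 0.049, -0.034], [0, 0, 0]], [100, [0.44, 0.049, -0.034], [0, 0, 0]], [100, [0.49, 0.049, -0.034], [0, 0, 0]], [100, [0.509, 0.049, -0.034], [0, 0, 0]], [70, [0.509, 0.049, -0.034], [0, 0, 0]], [40, [0.509, 0.049, -0.034], [0, 0, 0]]]' --force 40

```text
time: 1.87
eef_pos: [0.4755, -0.3106, 0.0792]
tcp_rot: [0.421, 0.568, -0.421, 0.569]
contact_force: [-0.2, 0.1, -0.2]
opening: 0.747
```

>>> play_rows --rows '[[20, [0, 0, 0], [0, 0, 0]], [0, [0, 0, 0], [0, 0, 0]], [0, [0, 0, 0], [0, 0, 0]], [0, [0, 0, 0], [0, 0, 0]], [0, [0, 0, 0], [0, 0, 0]], [0, [0, 0, 0], [0, 0, 0]]]' --force 40

```text
time: 2.37
eef_pos: [0.4759, -0.3101, 0.0802]
tcp_rot: [0.421, 0.568, -0.42, 0.569]
contact_force: [0.0, 1.8, 6.4]
opening: 0.276
```

Run:
```python
from h import *
st()
for n in('top','wrist','side'):
    c=cams.read_camera(n)
    try: print(n,*rect(c,mask(c,'g',(0,0,640,480)),.124)[1:])
    except Exception as e: print(n,e)
```

```text
t 2.37 p [ 0.4759 -0.3101  0.0802] F [0.03 1.8  6.43] op 0.276
[[0.0013, 0.9562, 0.2928], [-0.0008, 0.2928, -0.9562], [-1.0, 0.001, 0.0011]]
top [ 492.6 -298.5] [ 7.4 13.2] 1.3
wrist [ 478.5 -309.5] [38.6 23.4] 17.2
side [ 491.  -299.6] [ 6.8 15.7] 21.7
```

>>> play_rows --rows '[[0, [-0.03, 0, 0], [0, 0, 0]], [0, [-0.1, 0, 0], [0, 0, 0]], [0, [-0.2, 0, 0], [0, 0, 0]], [0, [-0.3, 0, 0], [0, 0, 0]], [0, [-0.4, 0.02, -0.04], [0, 0, 0]], [0, [-0.46, 0.07, -0.14], [0, 0, 0]], [0, [-0.5, 0.12, -0.24], [0, 0, 0]], [0, [-0.5, 0.17, -0.34], [0, 0, 0]], [0, [-0.5, 0.22, -0.44], [0, 0, 0]], [0, [-0.5, 0.27, -0.54], [0, 0, 0]]]' --force 40

```text
time: 3.35
eef_pos: [0.505, -0.1298, 0.229]
tcp_rot: [0.421, 0.568, -0.421, 0.569]
contact_force: [1.0, -0.3, -2.3]
opening: 0.275
```

>>> play_rows --rows '[[0, [0, 0.05, -0.1], [0.02, 0, 0]], [0, [0, 0.1, -0.2], [0.04, 0, 0]], [0, [0, 0.15, -0.3], [0.06, 0, 0]], [0, [0, 0.2, -0.4], [0.08, 0, 0]], [0, [0, 0.25, -0.5], [0.1, 0, 0]], [0, [0, 0.3, -0.6], [0.126, 0, 0]], [0, [0, 0.35, -0.7], [0.126, 0, 0]], [0, [0, 0.4, -0.8], [0.126, 0, 0]], [0, [0, 0.425, -0.85], [0.126, 0, 0]], [0, [0, 0.428, -0.87], [0.126, 0, 0]]]'

```text
time: 4.18
eef_pos: [0.5514, 0.1585, 0.2283]
tcp_rot: [0.474, 0.525, -0.474, 0.525]
contact_force: [-1.2, 0.2, -1.4]
opening: 0.277
```

>>> play_rows --rows '[[0, [0, 0, 0], [0, 0, 0]], [0, [0, 0, 0], [0, 0, 0]], [0, [0, 0, 0], [0, 0, 0]]]'

```text
time: 4.43
eef_pos: [0.5514, 0.1548, 0.2285]
tcp_rot: [0.475, 0.524, -0.475, 0.524]
contact_force: [-0.2, 0.4, -1.3]
opening: 0.278
```

Run:
```python
from h import *; import pickle
p,M=st(); zc=p[2]+.044
for n in('top','wrist','side'):
    c=cams.read_camera(n); pickle.dump(c,open(n+'2.pkl','wb'))
    cv2.imwrite(f'pics/{n}2.png',c['color'][:,:,::-1])
    try: print(n,*rect(c,mask(c,'g',(0,0,640,480)),zc)[1:])
    except Exception as e: print(n,e)
a,b=[cv2.imread(f'pics/{n}2.png') for n in('wrist','side')]
cv2.imwrite('pics/m2.png',cv2.resize(np.hstack([a,b[:,120:440]]),(800,400)))
```

```text
t 4.43 p [0.5514 0.1548 0.2285] F [-0.25  0.39 -1.29] op 0.278
[[-0.0003, 0.9952, 0.098], [-0.0007, 0.098, -0.9952], [-1.0, -0.0003, 0.0006]]
top max() iterable argument is empty
wrist [553.6 154.5] [36.9 23.1] 6.1
side [539.3 155. ] [15.6 23.8] 8.8
```

View pics/m2.png

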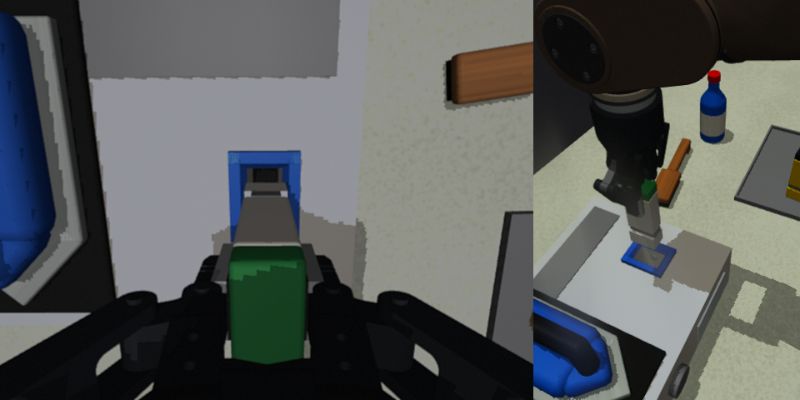

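The wrist view shows the cartridge hanging just above the dock, with the rim's far edge at about (318,185) in full pixels. The side view shows the foot over the rim. I zoom in on both for the fine alignment.

Run:
```python
from h import *; import pickle
w,s=[pickle.load(open(n+'2.pkl','rb')) for n in('wrist','side')]
m=mask(w,'b',(250,170,390,300))
pr=[]
for v in range(205,235,5):
    u=np.where(m[v]>0)[0]; L,Rr=onz(w,u[0],v,.118),onz(w,u[-1]+1,v,.118); pr.append((L+Rr)/2); print(v,u[0],u[-1],L[:2].round(4),Rr[:2].round(4))
for u in(290,318,350):
    v=np.where(m[:,u]>0)[0][0]; print('far',u,v,onz(w,u,v,.118)[:2].round(4))
print('side rim',rect(s,mask(s,'b',(215,270,300,340)),.118)[1:])
a=cv2.resize(w['color'][170:310,250:390,::-1],(560,560),interpolation=cv2.INTER_NEAREST)
g=s['color']; gg=np.argwhere(mask(s,'g',(0,0,640,480))); print(gg.mean(0))
b=cv2.resize(g[210:350,200:260+0,::-1],(240,560),interpolation=cv2.INTER_NEAREST) if 0 else cv2.resize(g[200:340,210:270+10,::-1],(240,480),interpolation=cv2.INTER_NEAREST)
b=cv2.copyMakeBorder(b,0,80,0,0,cv2.BORDER_CONSTANT)
cv2.imwrite('pics/z3.png',np.hstack([a,b]))
```

```text
205 274 359 [0.5689 0.1837] [0.5739 0.1324]
210 274 359 [0.5659 0.1835] [0.5709 0.1321]
215 275 359 [0.5629 0.1827] [0.5679 0.1317]
220 275 359 [0.5598 0.1825] [0.5648 0.1313]
225 275 359 [0.5568 0.1822] [0.5618 0.131 ]
230 275 359 [0.5536 0.182 ] [0.5587 0.1306]
far 290 182 [0.5836 0.1753]
far 318 182 [0.5852 0.1588]
far 350 181 [0.5876 0.1401]
side rim (array([551.1, 158.7]), array([69.5, 53.7]), 6.4)
[224.13364055 256.0921659 ]
```

View pics/z3.png

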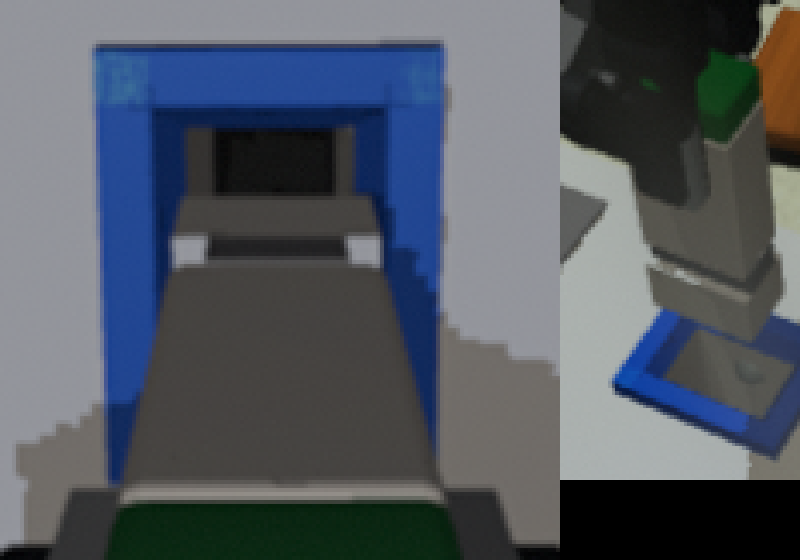

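Run:
```python
from h import *; import pickle
w,s=[pickle.load(open(n+'2.pkl','rb')) for n in('wrist','side')]
p,M=st(); zf=p[2]-.0762; ax=np.array([np.cos(np.radians(5.7)),np.sin(np.radians(5.7))])
L,Q=[onz(w,u,218.75,zf)[:2] for u in(294.5,345)]
print('foot L,R',L,Q,np.hypot(*(L-Q)),'centre',(L+Q)/2-.02*ax)
L,Q=[onz(w,u,229,zf+.026)[:2] for u in(293,346)]
print('groove low edge centre',np.hypot(*(L-Q)),(L+Q)/2-.02*ax)
d=[]
for v in (205,215,225):
    d.append((onz(w,274.5,v,.118)+onz(w,360,v,.118))[:2]/2)
f=onz(w,317,181.8,.118)[:2]; print('far mid',f,'dock',f-.0336*ax,'line pts',d)
# side: foot bottom corners zoom (x:650/720..): left bottom (653,305), near bottom (753,340)
for x,y in((653,305),(753,340),(781,293)):
    print('side foot',onz(s,210+(x-560)*70/240,200+y*140/480,zf)[:2])
```

```text
t 4.58 p [0.5516 0.1548 0.2287] F [ 0.69  0.74 -1.02] op 0.276
[[0.0001, 0.9953, 0.0973], [-0.0002, 0.0973, -0.9953], [-1.0, 0.0, 0.0002]]
foot L,R [0.56913661 0.16943605] [0.57169995 0.14320383] 0.026357162924579625 centre [0.55051717 0.15433354]
groove low edge centre 0.024538073161762375 [0.55110342 0.15450768]
far mid [0.58522884 0.15939774] dock [0.55179497 0.15606059] line pts [array([0.57145328, 0.15792195]), array([0.56538725, 0.15733892]), array([0.5592457 , 0.15674863])]
side foot [0.57100491 0.16874107]
side foot [0.53170666 0.16284445]
side foot [0.53474125 0.14092617]
```

>>> play_rows --rows '[[0, [0, 0, -0.004], [0, 0, 0]], [0, [0.03, 0, -0.008], [0, 0, 0]], [0, [0.06, 0, -0.008], [0, 0, 0]], [0, [0.085, 0, -0.008], [0, 0, 0]], [0, [0.1, 0, -0.008], [0, 0, 0]], [0, [0.1, 0, -0.008], [0, 0, 0]], [0, [0.1, 0, -0.008], [0, 0, 0]]]'

```text
time: 5.17
eef_pos: [0.551, 0.1583, 0.1978]
tcp_rot: [0.474, 0.525, -0.475, 0.524]
contact_force: [-0.1, -0.2, -1.0]
opening: 0.275
```

Run:
```python
from h import *
st(); w,s=cams.read_camera('wrist'),cams.read_camera('side')
a=cv2.resize(w['color'][170:310,250:390,::-1],(420,420),interpolation=cv2.INTER_NEAREST)
b=cv2.resize(s['color'][220:340,200:308,::-1],(378,420),interpolation=cv2.INTER_NEAREST)
cv2.imwrite('pics/z4.png',np.hstack([a,b]))
```

```text
t 5.17 p [0.551  0.1583 0.1978] F [-0.11 -0.25 -1.04] op 0.275
[[-0.0015, 0.9951, 0.0992], [-0.0002, 0.0992, -0.9951], [-1.0, -0.0015, 0.0]]
```

View pics/z4.png

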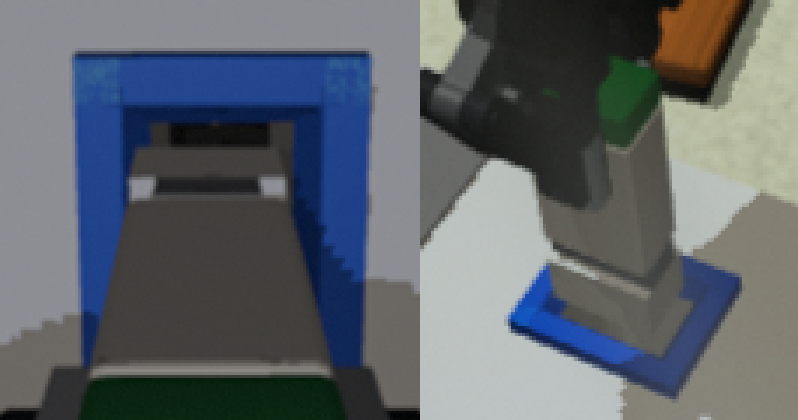

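The wrist crop shows the foot (131 to 288) sitting left of the rim's middle (77 to 370), which puts it about 2 mm too far in +y. The side crop agrees, with the foot near the mouth's near corner. I compute the correction from both views.

Run:
```python
from h import *
p,M=st(); w,s=cams.read_camera('wrist'),cams.read_camera('side'); zf=p[2]-.0762
a=np.radians(5.7); A=np.array([[np.cos(a),np.sin(a)],[-np.sin(a),np.cos(a)]])
W=lambda x,y,z:A@onz(w,250+x/3,170+y/3,z)[:2]*1000
S=lambda x,y,z:A@onz(s,200+(x-420)/3.5,220+y/3.5,z)[:2]*1000
f=(W(131,147,zf)+W(288,147,zf))/2; r=(W(77,147,.118)+W(370,147,.118))/2; rf=W(223,53,.118)
print('wrist foot',f-[20,0],'dock',[rf[0]-33.6,r[1]], 'foot w',W(131,147,zf)-W(288,147,zf))
fc=S(655,352,zf); print('side foot from near corner',fc+[20,-12])
rr=[S(x,y,.118) for x,y in((510,322),(676,392),(741,280))]; print('rim corners',rr,'centre',(rr[0]+rr[2])/2)
```

```text
t 5.27 p [0.5516 0.1584 0.1989] F [-0.5  -0.32 -1.13] op 0.278
[[0.0006, 0.9951, 0.0991], [0.0001, 0.0991, -0.9951], [-1.0, 0.0006, 0.0]]
wrist foot [563.50606604 102.62985911] dock [np.float64(565.6403999953646), np.float64(100.13971136037631)] foot w [9.58050271e-03 2.73305879e+01]
side foot from near corner [560.84849775 107.61975254]
rim corners [array([596.07869305, 128.28288752]), array([528.05876295, 128.27035732]), array([529.0353938 ,  76.69640814])] centre [562.55704343 102.48964783]
```

>>> play_rows --rows '[[0, [0, 0.003, 0.004], [0, 0, 0]], [0, [0, 0.007, 0.008], [0, 0, 0]], [0, [0.01, 0.007, 0.008], [0, 0, 0]], [0, [0.02, 0.007, 0.008], [0, 0, 0]], [0, [0.02, 0.007, 0.008], [0, 0, 0]]]'

```text
time: 5.78
eef_pos: [0.5532, 0.1561, 0.1916]
tcp_rot: [0.474, 0.525, -0.475, 0.524]
contact_force: [0.8, -1.0, -1.6]
opening: 0.273
```

Run:
```python
from h import *
st(); w,s=cams.read_camera('wrist'),cams.read_camera('side')
a=cv2.resize(w['color'][170:310,250:390,::-1],(420,420),interpolation=cv2.INTER_NEAREST)
b=cv2.resize(s['color'][220:340,200:308,::-1],(378,420),interpolation=cv2.INTER_NEAREST)
cv2.imwrite('pics/z5.png',np.hstack([a,b]))
```

```text
t 5.78 p [0.5532 0.1561 0.1916] F [ 0.83 -1.01 -1.58] op 0.273
[[-0.0017, 0.9951, 0.099], [-0.0001, 0.099, -0.9951], [-1.0, -0.0017, -0.0]]
```

View pics/z5.png

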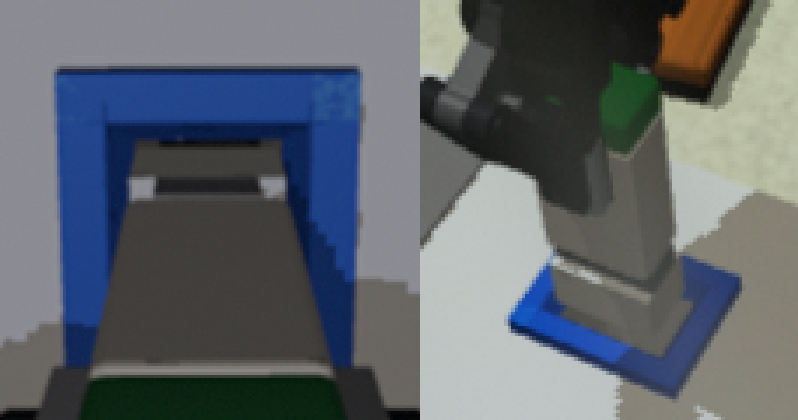

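The foot (130 to 288) is now centred within the rim (57 to 358). I start the slow descent and go by the force reading.

>>> play_rows --rows '[[0, [0.005, 0, 0], [0, 0, 0]], [0, [0.01, 0, 0], [0, 0, 0]], [0, [0.015, 0, 0], [0, 0, 0]], [0, [0.015, 0, 0], [0, 0, 0]]]'

```text
time: 6.22
eef_pos: [0.5534, 0.1561, 0.1877]
tcp_rot: [0.474, 0.524, -0.475, 0.524]
contact_force: [0.1, 0.4, -2.2]
opening: 0.277
```

>>> play_rows --rows '[[0, [0.004, 0, 0], [0, 0, 0]], [0, [0.008, 0, 0], [0, 0, 0]], [0, [0.008, 0, 0], [0, 0, 0]]]'

```text
time: 6.47
eef_pos: [0.5535, 0.1561, 0.1854]
tcp_rot: [0.474, 0.524, -0.475, 0.524]
contact_force: [-0.0, -1.0, -1.1]
opening: 0.278
```

>>> play_rows --rows '[[0, [0.004, 0, 0], [0, 0, 0]], [0, [0.007, 0, 0], [0, 0, 0]], [0, [0.007, 0, 0], [0, 0, 0]]]'

```text
time: 6.72
eef_pos: [0.5535, 0.1562, 0.1839]
tcp_rot: [0.474, 0.524, -0.475, 0.524]
contact_force: [-1.6, 1.1, 0.5]
opening: 0.276
```

>>> play_rows --rows '[[0, [0.004, 0, 0], [0, 0, 0]], [0, [0.007, 0, 0], [0, 0, 0]], [0, [0.007, 0, 0], [0, 0, 0]]]'

```text
time: 6.97
eef_pos: [0.5537, 0.1562, 0.1836]
tcp_rot: [0.474, 0.524, -0.475, 0.524]
contact_force: [-4.3, -1.2, 7.4]
opening: 0.275
```

Contact shows Fx = -4.3 N, so the foot is touching the +x side of the funnel. I ease up, shift in -x and retry.

>>> play_rows --rows '[[0, [-0.007, 0, 0], [0, 0, 0]], [0, [-0.01, -0.003, 0], [0, 0, 0]], [0, [-0.01, -0.006, 0], [0, 0, 0]], [0, [-0.01, -0.006, 0], [0, 0, 0]]]'

```text
time: 7.3
eef_pos: [0.5518, 0.156, 0.1841]
tcp_rot: [0.475, 0.524, -0.475, 0.524]
contact_force: [-0.0, 0.2, -2.8]
opening: 0.278
```

>>> play_rows --rows '[[0, [0.004, 0, 0], [0, 0, 0]], [0, [0.007, 0, 0], [0, 0, 0]], [0, [0.01, 0, 0], [0, 0, 0]], [0, [0.01, 0, 0], [0, 0, 0]]]'

```text
time: 7.63
eef_pos: [0.5517, 0.156, 0.181]
tcp_rot: [0.474, 0.524, -0.475, 0.524]
contact_force: [-1.2, 0.5, -1.5]
opening: 0.277
```

>>> play_rows --rows '[[0, [0.004, 0, 0], [0, 0, 0]], [0, [0.007, 0, 0], [0, 0, 0]], [0, [0.007, 0, 0], [0, 0, 0]]]'

```text
time: 7.88
eef_pos: [0.5518, 0.1559, 0.1791]
tcp_rot: [0.474, 0.524, -0.475, 0.524]
contact_force: [0.2, -0.1, -1.7]
opening: 0.276
```

>>> play_rows --rows '[[0, [0.004, 0, 0], [0, 0, 0]], [0, [0.007, 0, 0], [0, 0, 0]], [0, [0.007, 0, 0], [0, 0, 0]]]'

```text
time: 8.13
eef_pos: [0.5518, 0.156, 0.1771]
tcp_rot: [0.474, 0.524, -0.475, 0.524]
contact_force: [-0.6, 0.1, -1.6]
opening: 0.278
```

>>> play_rows --rows '[[0, [0.004, 0, 0], [0, 0, 0]], [0, [0.007, 0, 0], [0, 0, 0]], [0, [0.007, 0, 0], [0, 0, 0]]]'

```text
time: 8.38
eef_pos: [0.5518, 0.156, 0.175]
tcp_rot: [0.474, 0.524, -0.475, 0.524]
contact_force: [-0.6, 0.3, -1.9]
opening: 0.275
```

>>> play_rows --rows '[[0, [0.004, 0, 0], [0, 0, 0]], [0, [0.007, 0, 0], [0, 0, 0]], [0, [0.007, 0, 0], [0, 0, 0]]]'

```text
time: 8.63
eef_pos: [0.5518, 0.1559, 0.1728]
tcp_rot: [0.474, 0.524, -0.475, 0.524]
contact_force: [-0.0, 0.6, -1.4]
opening: 0.275
```

>>> play_rows --rows '[[0, [0.004, 0, 0], [0, 0, 0]], [0, [0.007, 0, 0], [0, 0, 0]], [0, [0.007, 0, 0], [0, 0, 0]]]'

```text
time: 8.88
eef_pos: [0.552, 0.1564, 0.171]
tcp_rot: [0.475, 0.524, -0.474, 0.524]
contact_force: [-1.1, 1.4, -1.6]
opening: 0.273
```

>>> play_rows --rows '[[0, [0.004, 0, 0], [0, 0, 0]], [0, [0.007, 0, 0], [0, 0, 0]], [0, [0.007, 0, 0], [0, 0, 0]]]'

```text
time: 9.13
eef_pos: [0.5522, 0.1565, 0.1696]
tcp_rot: [0.475, 0.524, -0.474, 0.524]
contact_force: [-0.4, 2.4, 1.3]
opening: 0.275
```

>>> play_rows --rows '[[0, [0.004, 0, 0], [0, 0, 0]], [0, [0.007, 0, 0], [0, 0, 0]], [0, [0.007, 0, 0], [0, 0, 0]]]'

```text
time: 9.38
eef_pos: [0.5525, 0.1565, 0.1677]
tcp_rot: [0.475, 0.524, -0.474, 0.524]
contact_force: [0.3, 3.0, 2.5]
opening: 0.274
```

>>> play_rows --rows '[[0, [0.004, 0, 0], [0, 0, 0]], [0, [0.007, 0, 0], [0, 0, 0]], [0, [0.007, 0, 0], [0, 0, 0]]]'

```text
time: 9.63
eef_pos: [0.5522, 0.1564, 0.1643]
tcp_rot: [0.475, 0.524, -0.474, 0.524]
contact_force: [0.9, 5.1, 0.6]
opening: 0.274
```

>>> play_rows --rows '[[0, [0.004, 0, 0], [0, 0, 0]], [0, [0.007, 0, 0], [0, 0, 0]], [0, [0.007, 0, 0], [0, 0, 0]]]'

```text
time: 9.88
eef_pos: [0.5516, 0.1563, 0.1617]
tcp_rot: [0.475, 0.525, -0.475, 0.524]
contact_force: [1.3, 4.8, 0.7]
opening: 0.275
```

>>> play_rows --rows '[[0, [0.004, 0, 0], [0, 0, 0]], [0, [0.008, 0, 0], [0, 0, 0]], [0, [0.012, 0, 0], [0, 0, 0]], [0, [0.012, 0, 0], [0, 0, 0]]]'

```text
time: 10.22
eef_pos: [0.5513, 0.1563, 0.1579]
tcp_rot: [0.475, 0.525, -0.475, 0.523]
contact_force: [-0.4, 5.0, 0.3]
opening: 0.274
```

>>> play_rows --rows '[[0, [0.004, 0, 0], [0, 0, 0]], [0, [0.008, 0, 0], [0, 0, 0]], [0, [0.012, 0, 0], [0, 0, 0]], [0, [0.012, 0, 0], [0, 0, 0]]]'

```text
time: 10.55
eef_pos: [0.5512, 0.1563, 0.1542]
tcp_rot: [0.474, 0.525, -0.475, 0.523]
contact_force: [0.8, 4.9, -1.2]
opening: 0.278
```

>>> play_rows --rows '[[0, [0.004, 0, 0], [0, 0, 0]], [0, [0.008, 0, 0], [0, 0, 0]], [0, [0.012, 0, 0], [0, 0, 0]], [0, [0.012, 0, 0], [0, 0, 0]]]'

```text
time: 10.88
eef_pos: [0.5511, 0.1563, 0.1505]
tcp_rot: [0.474, 0.525, -0.475, 0.523]
contact_force: [1.1, 5.1, 0.5]
opening: 0.283
```

>>> play_rows --rows '[[0, [0.004, 0, 0], [0, 0, 0]], [0, [0.008, 0, 0], [0, 0, 0]], [0, [0.012, 0, 0], [0, 0, 0]], [0, [0.012, 0, 0], [0, 0, 0]]]'

```text
time: 11.22
eef_pos: [0.5511, 0.1563, 0.147]
tcp_rot: [0.474, 0.525, -0.475, 0.523]
contact_force: [1.0, 5.4, -1.7]
opening: 0.277
```

>>> play_rows --rows '[[0, [0.004, 0, 0], [0, 0, 0]], [0, [0.008, 0, 0], [0, 0, 0]], [0, [0.008, 0, 0], [0, 0, 0]]]'

```text
time: 11.47
eef_pos: [0.5511, 0.1563, 0.1445]
tcp_rot: [0.474, 0.525, -0.475, 0.523]
contact_force: [0.7, 5.1, -0.4]
opening: 0.277
```

>>> play_rows --rows '[[0, [0.003, 0, 0], [0, 0, 0]], [0, [0.005, 0, 0], [0, 0, 0]], [0, [0.005, 0, 0], [0, 0, 0]]]'

```text
time: 11.72
eef_pos: [0.5509, 0.1563, 0.1427]
tcp_rot: [0.474, 0.525, -0.475, 0.523]
contact_force: [0.9, 5.8, -1.5]
opening: 0.276
```

Now I go in 1 mm steps.

>>> play_rows --rows '[[0, [0.003, 0, 0], [0, 0, 0]], [0, [0.003, 0, 0], [0, 0, 0]]]'

```text
time: 11.88
eef_pos: [0.5507, 0.1563, 0.1415]
tcp_rot: [0.474, 0.525, -0.475, 0.523]
contact_force: [0.8, 6.4, -3.1]
opening: 0.279
```

>>> play_rows --rows '[[0, [0.003, 0, 0], [0, 0, 0]], [0, [0.003, 0, 0], [0, 0, 0]]]'

```text
time: 12.05
eef_pos: [0.5504, 0.1562, 0.1402]
tcp_rot: [0.474, 0.525, -0.475, 0.523]
contact_force: [1.7, 6.3, -3.4]
opening: 0.274
```

>>> play_rows --rows '[[0, [0.003, 0, 0], [0, 0, 0]], [0, [0.003, 0, 0], [0, 0, 0]]]'

```text
time: 12.22
eef_pos: [0.5504, 0.1559, 0.139]
tcp_rot: [0.474, 0.525, -0.476, 0.523]
contact_force: [2.0, 2.9, -5.2]
opening: 0.278
```

>>> play_rows --rows '[[0, [0.003, 0, 0], [0, 0, 0]], [0, [0.003, 0, 0], [0, 0, 0]]]'

```text
time: 12.38
eef_pos: [0.5506, 0.1556, 0.1387]
tcp_rot: [0.473, 0.525, -0.476, 0.523]
contact_force: [-0.1, 3.5, -5.8]
opening: 0.278
```

>>> play_rows --rows '[[0, [0.003, 0, 0], [0, 0, 0]], [0, [0.003, 0, 0], [0, 0, 0]]]'

```text
time: 12.55
eef_pos: [0.5507, 0.1556, 0.1385]
tcp_rot: [0.473, 0.525, -0.476, 0.524]
contact_force: [-0.0, 3.5, -6.6]
opening: 0.28
```

>>> play_rows --rows '[[0, [0.003, 0, 0], [0, 0, 0]], [0, [0.003, 0, 0], [0, 0, 0]]]'

```text
time: 12.72
eef_pos: [0.5512, 0.1555, 0.1382]
tcp_rot: [0.474, 0.524, -0.475, 0.524]
contact_force: [-1.0, 1.6, -5.6]
opening: 0.279
```

>>> play_rows --rows '[[0, [0.003, 0, 0], [0, 0, 0]], [0, [0.003, 0, 0], [0, 0, 0]]]'

```text
time: 12.88
eef_pos: [0.5519, 0.1555, 0.138]
tcp_rot: [0.474, 0.524, -0.475, 0.524]
contact_force: [-0.4, 2.1, -3.8]
opening: 0.275
```

>>> play_rows --rows '[[0, [0.003, 0, 0], [0, 0, 0]], [0, [0.003, 0, 0], [0, 0, 0]]]'

```text
time: 13.05
eef_pos: [0.5525, 0.1556, 0.1377]
tcp_rot: [0.475, 0.524, -0.474, 0.525]
contact_force: [-0.3, 0.9, -2.4]
opening: 0.275
```

>>> play_rows --rows '[[0, [0.003, 0, 0], [0, 0, 0]], [0, [0.003, 0, 0], [0, 0, 0]]]'

```text
time: 13.22
eef_pos: [0.5527, 0.1557, 0.1373]
tcp_rot: [0.475, 0.524, -0.474, 0.525]
contact_force: [-0.4, 1.5, 0.1]
opening: 0.279
```

>>> play_rows --rows '[[0, [0.003, 0, 0], [0, 0, 0]], [0, [0.003, 0, 0], [0, 0, 0]]]'

```text
time: 13.38
eef_pos: [0.5527, 0.1557, 0.137]
tcp_rot: [0.475, 0.524, -0.474, 0.525]
contact_force: [-2.6, 0.3, 5.8]
opening: 0.273
```

>>> play_rows --rows '[[0, [0.002, 0, 0], [0, 0, 0]], [0, [0.002, 0, 0], [0, 0, 0]]]'

```text
time: 13.55
eef_pos: [0.5527, 0.1558, 0.1369]
tcp_rot: [0.475, 0.524, -0.474, 0.525]
contact_force: [-3.5, 0.3, 7.6]
opening: 0.278
```

The click came at TCP z of about 0.139, where Fy dropped and the cartridge was pulled in. After that the force rose on the pad. Now I let go and lift.

>>> play_rows --rows '[[40, [0, 0, 0], [0, 0, 0]], [60, [0, 0, 0], [0, 0, 0]], [60, [0, 0, 0], [0, 0, 0]], [60, [0, 0, 0], [0, 0, 0]], [60, [-0.05, 0, 0], [0, 0, 0]], [60, [-0.15, 0, 0], [0, 0, 0]], [60, [-0.25, 0, 0], [0, 0, 0]], [60, [-0.35, 0, 0], [0, 0, 0]], [60, [-0.45, 0, 0], [0, 0, 0]], [60, [-0.45, -0.1, 0], [0, 0, 0]]]'

```text
time: 14.38
eef_pos: [0.528, 0.153, 0.2778]
tcp_rot: [0.479, 0.52, -0.471, 0.528]
contact_force: [-0.1, -0.5, 2.1]
opening: 0.602
```

>>> play_rows --rows '[[60, [0, -0.1, 0.1], [0, 0, 0]], [60, [0, -0.15, 0.2], [0, 0, 0]], [60, [0, -0.15, 0.3], [0, 0, 0]], [60, [0, -0.15, 0.4], [0, 0, 0]], [60, [0, -0.15, 0.5], [0, 0, 0]], [60, [0, -0.15, 0.5], [0, 0, 0]], [60, [0, -0.15, 0.5], [0, 0, 0]]]'

```text
time: 14.97
eef_pos: [0.4922, -0.0019, 0.2695]
tcp_rot: [0.475, 0.524, -0.475, 0.523]
contact_force: [-0.2, 0.8, 0.2]
opening: 0.598
```

Run:
```python
from h import *; import pickle
st(); t,s=cams.read_camera('top'),cams.read_camera('side')
t0=pickle.load(open('top0.pkl','rb'))
for n,c in(('top',t),('side',s)):
    for z in(.118+.086-.0,.118+.0235+.06-.118+.0): pass
    m=mask(c,'g',(0,0,640,480)); print(n,np.argwhere(m).mean(0)[::-1].round(1),*rect(c,m,.186)[1:])
    print(' dock if',np.round(proj(c,(.5523,.1575,.186)),1))
d=np.abs(t['color'].astype(int)-t0['color']).max(2); print('bottle/brush/spent diff',[(d[a:b,e:f]>60).sum() for a,b,e,f in((150,205,405,465),(150,200,295,400),(280,325,370,410))])
a=cv2.resize(t['color'][130:330,160:500,::-1],(340,200)); b=s['color'][80:380,180:520,::-1]
cv2.imwrite('pics/end.png',cv2.resize(np.vstack([a,b]),(578,600+250-250)[:2] if 0 else (408,600)))
```

```text
t 14.97 p [ 0.4922 -0.0019  0.2695] F [-0.17  0.77  0.16] op 0.598
[[-0.0001, 0.9954, 0.0959], [0.0003, 0.0959, -0.9954], [-1.0, -0.0001, -0.0003]]
top [207.7 230.2] [554.  156.4] [38.3 24.1] 1.8
 dock if [208.3 230. ]
side [252.2 275.4] [549.3 161.8] [38.4 24. ] 6.4
 dock if [252.3 272.1]
bottle/brush/spent diff [np.int64(0), np.int64(0), np.int64(0)]
```

View pics/end.png

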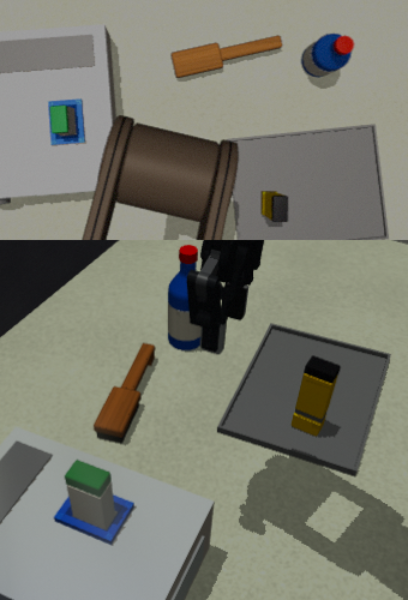

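The picture shows the cartridge upright in the dock, with the spent cartridge, bottle and brush where they were. One last check triangulates the cap height.

Run:
```python
from h import *
t,s=cams.read_camera('top'),cams.read_camera('side')
mt,ms=mask(t,'g',(0,0,640,480)),mask(s,'g',(0,0,640,480))
for z in(.172,.176,.18,.184,.188,.192):
    print(z,rect(t,mt,z)[1:3],rect(s,ms,z)[1:3])
```

```text
0.172 (array([554.7, 158.8]), array([38.9, 24.5])) (array([557.1, 153.2]), array([39.4, 23.7]))
0.176 (array([554.5, 158.1]), array([38.7, 24.4])) (array([554.9, 155.5]), array([39. , 23.5]))
0.18 (array([554.3, 157.4]), array([38.5, 24.3])) (array([552.8, 157.8]), array([38.7, 23.3]))
0.184 (array([554.2, 156.7]), array([38.4, 24.2])) (array([550.6, 160.1]), array([38.4, 23.1]))
0.188 (array([554., 156.]), array([38.2, 24.1])) (array([548.5, 162.4]), array([38. , 22.9]))
0.192 (array([553.8, 155.3]), array([38., 24.])) (array([546.4, 164.6]), array([37.7, 22.7]))
```

```bash
python3 -c "
from plant import ctrl; print(ctrl.sign_off())"
```

```text
the job is handed in; nothing more can be done
None
```

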